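Seat a backplate on hidden-offset locating pins

ROBOT

A 7-joint arm with a two-finger parallel gripper is mounted at the origin on the work surface. World frame = base frame: x ahead of the robot, y to its left, z up, the work surface at z = 0. Lengths are in m, angles in rad, forces in N, time in s.
With the tool pointing down it reaches from about 0.425 to 0.875 m from the base axis. Payload 4.7 kg.
Tool frame: the origin (TCP) lies on the centre line of the jaws, within the pads' length; the fingertips stand 14 mm ahead of it and the grasp point (between the pads) lies 5 mm behind it; z points along the fingers, y is the line along which they close (so a half turn about z gives the same grasp; the last joint's range is limited). The gripper opens to 87 mm and grips with 3 to 60 N. Pads are 19 mm wide; open, the fingers measure 117 mm over their backs; the gripper's body (75 mm by 190 mm) begins 51 mm behind the grasp point.
Start: joints at [1.134, 0.321, -0.07, 1.45, 0.023, 1.371, -0.057], TCP at [0.283, -0.585, 0.237] pointing down, gripper open.
Joint ranges: [-2.86, 2.86], [-0.3, 2.09], [-1.38, 1.24], [0.06, 2.45], [-1.56, 4.7], [0.09, 2.05], [-2.69, 2.69]. Speed limits (rad/s): [2.57, 2.57, 3.14, 3.14, 3.14, 3.14, 3.14].

INTERFACE

Orientations are given as a rotation vector (axis times angle).
In Python, from bench import ctrl gives the robot as it stands.
- The arm moves only by the tool send_rows, never from a script. Its argument "steps" is a list of rows, each an object of numbers: "tx", "ty", "tz": the shift along the tool's x, y, z in units of 60 mm (1.0 is 60 mm); "turn": the turn about the tool's z in units of 8 degrees (1.0 is 8 degrees); "grip": the opening, from 0 (shut) to 1 (fully open). A call has 1 to 12 rows; each row shifts and turns the commanded pose from where the row before left it, along the tool's axes as they then stand; what a row does not reach is not made up. A row lasts 1/8 s, in which the tool goes at most 62.5 mm and 10.7 degrees, less where a joint would pass 70% of its speed; a pose out of reach is approached as far as the arm can. A call is refused whole if a number of a shift passes 1 or a number of a turn 1, either way. A call with a gripper value outside its range is refused whole. The fingers move at their own pace and stop on an object; "newtons" is the grip in N (left out, the last holds). Time passes only in rows, so rows that do not move let the fingers close. It gives the time, the measured TCP pose, the force, the opening and the grip force at its end, in the units of the state.
- ctrl.get_state(): the state, without advancing time (a new reading comes with each control period).
- ctrl.get_image(name): name is "scene" or "top" or "wrist"; returns a dict with "pixels" (384x512x3 uint8, red, green, blue), "K" (3x3 intrinsics, pixels), "dist" ([k1, k2, p1, p2, k3] as OpenCV has them; the pictures are not rectified), "cam_to_world" (4x4, takes a point from camera to world coordinates); the wrist camera has in their place "T_tool_cam" (4x4, takes a point from camera to tool coordinates, whose origin is the TCP and whose axes are the flange's). Camera axes: x right, y down, z forward; pixel columns grow to the right and rows downward; lengths in m; the calibration is good to about 2 mm. A picture is of the moment at which its call begins: read the wrist's pose just before it. There is no depth.
- ctrl.close_job(): hands the job in; it is judged then, once.
The state is a dict: "time": time; "joint_positions": joint angles; "qd": joint speeds; "joint_torque": joint torques, N m; "position": TCP position; "tool_rot": TCP orientation; "ft_force": force on the tool from outside, world axes, zero at the start; "torque": the same for the moment, N m; "grip_width": opening from 0.0 (shut) to 1.0 (fully open); "grip_force": force on a finger pad.
Only numpy, scipy, OpenCV 4.12 (cv2) and the standard library are available. Lean on these libraries where they do the work, as an engineer would, in place of code of your own. Each camera call takes 0.05 s, during which the arm holds its last target. There are 200 camera calls.

TASK

The loose aluminium backplate lies askew on the raised green lift table of the blue fixture. Keep it on the table (slide it, do not pick it up): push it against the steel fence, feel along the fence for the place where its two holes meet the brass pins, and press it down until it lies flush on the blue rails with both pins through its holes. Press gently, never force it against the pins, and leave the screwdriver, wrench and putty knife lying around the fixture where they are.

Things in the scene. Friction and masses are not known exactly. Their poses are not given: they have to be found in the camera images.
- fixture: Blue assembly fixture bolted to the table, 170 mm (its x) by 220 mm (its y). Origin: at table level under the middle of the seat; x points to the fence, y runs along the fence, z up. Its two blue rails, at y = 41 to 110 mm and -41 to -110 mm, have flat tops 45 mm above the table: the plate's seat. It has two brass pins (see seat) and a steel fence.
- seat (a point): Point of the fixture level with the rail tops, 45 mm above its origin. The pins, 14 mm thick, tips slightly tapered, rise 22 mm above the rails at x = 0, 124 mm apart along y. They share one carriage locked at an unmeasured setting: they stand at y = +62 + d and -62 + d mm, d anywhere from -12 to +12 mm. Find d by touch or by sight.
- fence (a point): Middle of the flat face of the dark steel fence, at x = +50 mm of the fixture, 75 mm above the table. The fence is 160 mm long along y and 82 mm tall. A plate square against it has its centre at x = 0 of the fixture.
- backplate: Loose aluminium plate, 100 mm (its x) by 170 mm (its y), 16 mm thick, about 0.5 kg. Origin: centre of its underside, z up. Two 17 mm through holes at x = 0, y = +62 and -62 mm. Starts with its underside 69 mm above the table; seated, 45 mm. A half turn makes no difference. It goes on to the pins when within about 3 mm of them.
- recess (a point): Centre of the orange floor of the blind round recess in the middle of the backplate's top, 53 mm in diameter and 10 mm deep; this floor is 6 mm above the plate's underside. Closed fingertips in it can drag the plate sideways and press it down.
- lift_table (a joint): Green plastic block, 120 (x) by 78 mm (y), between the rails, carrying the plate. Value in m: 0 = raised (top 69 mm above the table, 2 mm above the pin tips), 0.024 = plate on the rails. Stiff: it stays where left, and takes about 7 to 12 N on the plate to sink. If the pins are not under the holes the plate stops on them at about 0.002 and the force rises.
- screwdriver: Bystander: red-handled screwdriver lying across the near side of the fixture; leave alone. Origin: under its middle.
- wrench: Bystander: steel wrench lying beside the fixture, on its +y side; leave alone. Origin: under its middle.
- putty_knife: Bystander: putty knife with a dark wooden handle lying beside the fixture, on its -y side; leave alone. Origin: under its middle.

How it is judged:
By the outcome, as a careful person would: the job done as asked, in the order asked, and still so for the second after the job is handed in, with the robot touching nothing.
It also fails if it takes over 69 s, if anything falls off the work surface, if the arm or the gripper's body presses on something with over 40 N, if the wrist force passes 120 N, or if a joint passes its speed limit or range.

## Working session

There is one attempt and no reset: what is moved stays moved. The work goes in short steps, Python scripts to look and compute and a tool call to move; the robot and the scene stay as the last step left them, time stands still between calls to the robot, and variables do not carry over. Pictures are saved under pics/ and viewed, at most 10 in all, crops included, and the job is handed in when it is done.

Besides the shell and the picture viewer there is one more tool, called after "Call:" as name(argument=value, ...) on one line, values as JSON. send_rows: Moves the arm, as the interface text tells. Its arguments: {"type":"object","properties":{"steps":{"type":"array"},"newtons":{"type":"number"}},"required":["steps"]}

```bash
mkdir -p pics; ls; python3 - <<'E'
from bench import ctrl
import cv2,numpy as np,pickle
s=ctrl.get_state();print({k:np.round(v,3).tolist() for k,v in s.items()})
ims={}
for n in("scene","top"):
    d=ctrl.get_image(n);ims[n]=d;print(n,d["K"],d["dist"],np.round(d["cam_to_world"],4))
pickle.dump(ims,open("ims.pkl","wb"))
for n in ims: cv2.imwrite(f"pics/{n}0.png",cv2.resize(ims[n]["pixels"][:,:,::-1],(768,576)))
E
```

```text
pics
{'time': 0.0, 'joint_positions': [1.134, 0.322, -0.07, 1.452, 0.023, 1.371, -0.057], 'qd': [0.001, 0.001, -0.001, 0.0, -0.001, -0.0, 0.001], 'joint_torque': [0.0, -49.128, -0.404, -31.252, -0.064, 0.044, 0.0], 'position': [0.283, -0.585, 0.235], 'tool_rot': [-3.06, -0.702, 0.001], 'ft_force': [-0.21, 0.387, 0.272], 'torque': [0.022, 0.054, -0.021], 'grip_force': 0.0, 'grip_width': 1.0}
scene [[478.35839408   0.         258.13746323]
 [  0.         478.35839408 191.61124218]
 [  0.           0.           1.        ]] [0.01907445 0.         0.         0.         0.        ] [[ 0.322   0.5225 -0.7895  1.2073]
 [ 0.9467 -0.1835  0.2647 -0.1866]
 [-0.0066 -0.8326 -0.5538  0.5738]
 [ 0.      0.      0.      1.    ]]
top [[362.28954141   0.         259.4301765 ]
 [  0.         362.28954141 192.93724582]
 [  0.           0.           1.        ]] [-0.02420832  0.          0.          0.          0.        ] [[ 0.0091 -0.9952  0.0972  0.4416]
 [-0.9999 -0.0085  0.0058  0.0587]
 [-0.005  -0.0972 -0.9953  0.7842]
 [ 0.      0.      0.      1.    ]]
```

View pics/scene0.png

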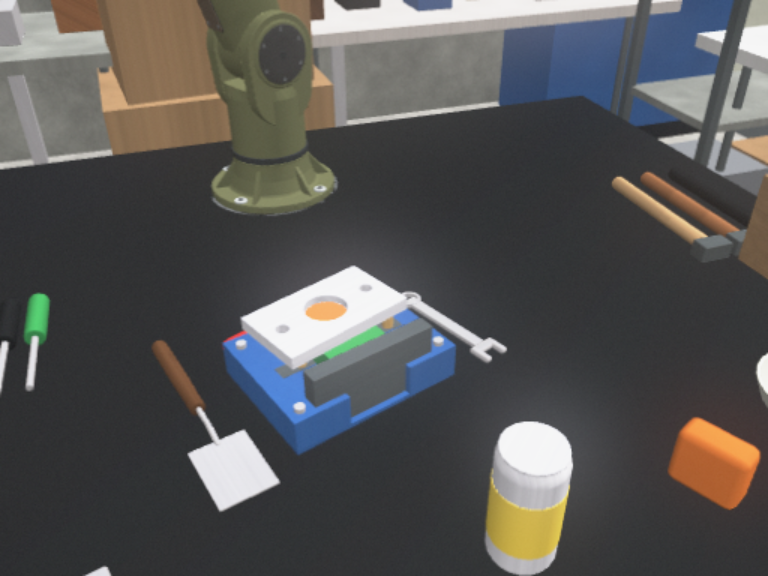

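View pics/top0.png

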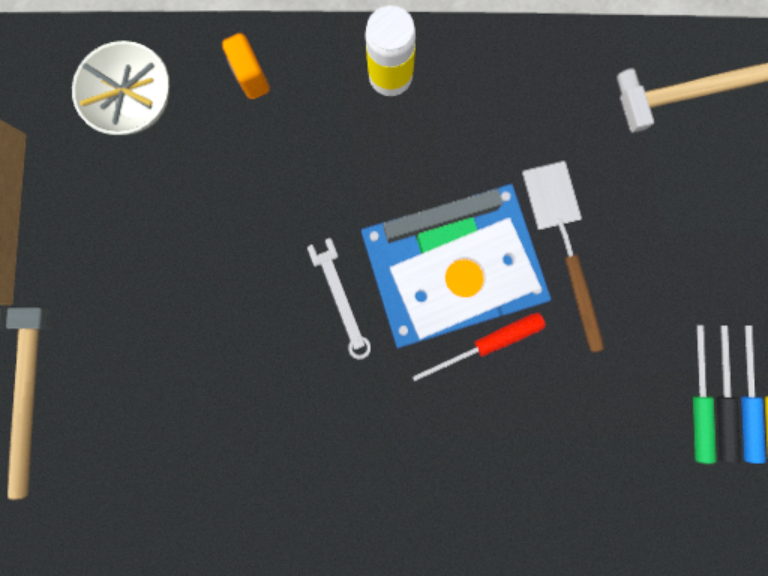

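The scene view shows the plate askew with its orange recess at (326,311), and one brass pin visible at (388,323). In the top view the fence runs (385,230)–(503,198), the recess is at (465,277), and there are screws at the corners.

```bash
cat > h.py <<'E'
import cv2,numpy as np
def ray(d,px):
    p=cv2.undistortPoints(np.array(px,float).reshape(-1,1,2),d["K"],np.array(d["dist"])).reshape(-1,2)
    v=np.c_[p,np.ones(len(p))]@d["cam_to_world"][:3,:3].T
    return d["cam_to_world"][:3,3],v/np.linalg.norm(v,axis=1)[:,None]
def onz(d,px,z):
    o,v=ray(d,px);return o+v*((z-o[2])/v[:,2])[:,None]
def tri(da,pa,db,pb):
    out=[]
    for a,b in zip(pa,pb):
        o1,v1=ray(da,a);o2,v2=ray(db,b);v1,v2=v1[0],v2[0]
        t=np.linalg.lstsq(np.c_[v1,-v2],o2-o1,rcond=None)[0]
        p,q=o1+t[0]*v1,o2+t[1]*v2;out.append(np.r_[(p+q)/2,np.linalg.norm(p-q)])
    return np.array(out)
def blobs(d,f,amin=15,roi=None):
    hsv=cv2.cvtColor(d["pixels"],cv2.COLOR_RGB2HSV).astype(int);m=f(*[hsv[:,:,i] for i in range(3)]).astype(np.uint8)
    if roi:
        k=np.zeros_like(m);k[roi[1]:roi[3],roi[0]:roi[2]]=1;m*=k
    n,l,st,c=cv2.connectedComponentsWithStats(m)
    return [(c[i],st[i],(l==i).astype(np.uint8)) for i in range(1,n) if st[i][4]>=amin]
E
python3 - <<'E'
from h import *;import pickle
I=pickle.load(open("ims.pkl","rb"));T,S=I["top"],I["scene"]
orange=lambda h,s,v:(h>8)&(h<25)&(s>150)&(v>120)
white=lambda h,s,v:(s<60)&(v>150)
blue=lambda h,s,v:(h>100)&(h<125)&(s>120)&(v>50)
grn=lambda h,s,v:(h>50)&(h<85)&(s>120)
fen=lambda h,s,v:(s<110)&(v>55)&(v<130)
roi={"top":(235,115,375,240),"scene":(140,170,310,300)}
for n,d in I.items():
    for nm,f in dict(orange=orange,white=white,blue=blue,grn=grn,fen=fen).items():
        for c,st,m in blobs(d,f,8,roi[n]):
            ct=max(cv2.findContours(m,0,2)[0],key=cv2.contourArea)
            q=cv2.approxPolyDP(ct,5,True).reshape(-1,2).tolist()
            print(n,nm,np.round(c,1),st[4],q if len(q)<12 else '')
a=cv2.resize(S["pixels"][170:300,145:310,::-1],None,fx=4,fy=4,interpolation=cv2.INTER_CUBIC);cv2.imwrite("pics/sc.png",a)
a=cv2.resize(T["pixels"][115:245,235:375,::-1],None,fx=4,fy=4,interpolation=cv2.INTER_CUBIC);cv2.imwrite("pics/tc.png",a)
E
```

```text
scene white [221.2 210.2] 4058 [[161, 211], [195, 246], [272, 204], [309, 225], [277, 195], [236, 177]]
scene white [291.7 227.2] 35 [[295, 226], [289, 229]]
scene white [160.2 229.4] 37 [[158, 227], [162, 232]]
scene white [199.4 271.5] 53 [[196, 269], [203, 273]]
scene white [154.2 293.8] 313 [[140, 282], [140, 299], [171, 299], [163, 287], [146, 293]]
scene blue [270.4 211. ] 90 [[278, 211], [263, 211]]
scene blue [213.  260.6] 3874 
scene grn [236.4 227.7] 185 [[254, 221], [217, 236]]
scene fen [219.5 188.2] 4809 [[140, 184], [144, 242], [161, 210], [234, 176], [279, 195], [309, 218], [309, 170], [151, 170], [150, 176], [146, 170], [149, 184]]
scene fen [265.1 264.2] 4993 
scene fen [213.3 239.4] 35 [[218, 239], [209, 241]]
scene fen [167.2 271.1] 258 
scene fen [190.4 248.9] 14 [[193, 247], [187, 249]]
top orange [309.1 185.1] 491 [[303, 174], [298, 190], [313, 197], [321, 181]]
top white [363.5 131.5] 799 [[348, 115], [358, 151], [374, 154], [374, 115]]
top white [336.4 130.7] 32 [[339, 129], [334, 133]]
top white [309.7 185. ] 3919 [[339, 145], [260, 178], [280, 225], [360, 194]]
top white [249.  157.1] 28 [[249, 154], [248, 160]]
top white [239. 227.] 160 [[235, 210], [235, 230], [245, 230], [235, 237], [242, 238], [246, 229]]
top white [268.5 219.8] 28 [[268, 217], [270, 222]]
top white [310.5 235.9] 54 [[318, 232], [301, 239]]
top blue [296.7 180.5] 2544 
top blue [338.  173.1] 26 [[337, 170], [339, 176]]
top blue [280.  197.1] 40 [[277, 195], [283, 199]]
top grn [296.4 155.6] 459 [[315, 145], [279, 155], [280, 167], [317, 153]]
top fen [304.1 176.7] 4923 
top fen [290.6 149. ] 319 [[333, 135], [281, 152], [277, 146], [258, 160]]
top fen [268.  149.9] 11 [[270, 147], [265, 152]]
top fen [239.9 233. ] 29 [[244, 231], [235, 233]]
```

View pics/sc.png

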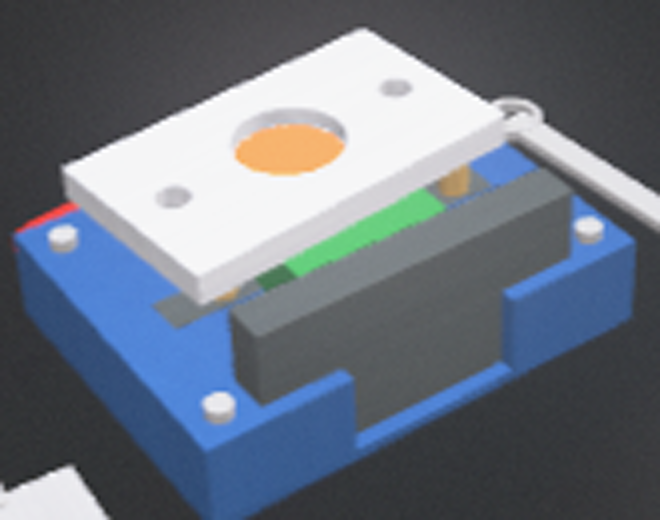

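View pics/tc.png

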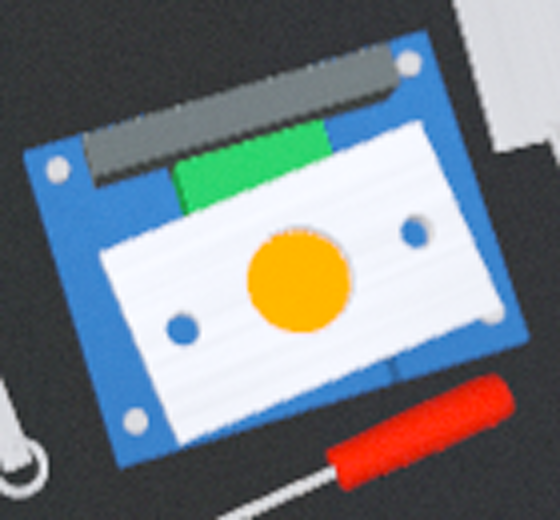

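The scene crop shows the +y brass pin at crop (455,180), the −y pin peeking out at (228,293), and the blue top corners at (17,237), (208,450) and (634,240). The top crop shows the corners at (428,32), (528,338), (120,466) and (25,155).

```bash
python3 - <<'E'
from h import *;import pickle
I=pickle.load(open("ims.pkl","rb"));T,S=I["top"],I["scene"]
c=lambda p,o:(np.array(p,float)+.5)/4-.5+np.array(o)
tc=c([(528,338),(428,32),(25,155),(120,466)],(235,115));sc=c([(17,237),(208,450),(634,240)],(145,170))
C=tri(T,tc[:3],S,sc);print("blue corners",C.round(4))
tsc=np.array([(336.4,130.7),(249,157.1)]);ssc=np.array([(199.4,271.5),(291.7,227.2)])
print("screws",tri(T,tsc,S,ssc).round(4))
B=onz(T,tc,.045);print("top@45",B.round(4));print("scene@45",onz(S,sc,.045).round(4))
print("edges",np.linalg.norm(np.roll(B,-1,0)-B,axis=1).round(4))
yv=(B[2]+B[3]-B[0]-B[1]);y1=np.arctan2(-yv[0],yv[1]);xv=B[1]+B[2]-B[0]-B[3];y2=np.arctan2(xv[1],xv[0])
yaw=(y1+y2)/2;o=B.mean(0)[:2];print("yaw",np.degrees([y1,y2]),"o",o)
# fence top edge face side at z=.082 (top crop: (395... lower edge of top) ; scene outer
# plate
pc=c([(100,253),(420,121),(505,310),(180,445)],(235,115));ps=c([(200,280),(62,167),(363,28),(508,112)],(145,170))
# top order: +y fence, -y fence, -y near, +y near ; scene order: -y fence, -y near, +y near, +y fence
P=tri(T,pc[[1,2,3,0]],S,ps);print("plate",P.round(4));Q=onz(T,pc,.085);print(Q.round(4))
orr=onz(T,[(309.1,185.1)],.075)[0];print("recess",orr,Q.mean(0))
h=onz(T,c([(183,329),(415,233)],(235,115)),.080);print("holes",h)
hv=h[0]-h[1];py=np.arctan2(-hv[0],hv[1]);print("plate yaw",np.degrees(py),np.linalg.norm(hv))
R=np.array([[np.cos(yaw),np.sin(yaw)],[-np.sin(yaw),np.cos(yaw)]])
print("recess in fixture",R@(orr[:2]-o),"holes",(R@(h[:,:2]-o).T).T)
for nm,px in (("pin+",(455,183)),("pin+l",(440,183)),("pin+r",(470,183)),("pin-",(228,293))):
    oo,v=ray(S,c([px],(145,170)));v=v[0]
    f0=R@(oo[:2]-o);fv=R@v[:2];t=-f0[0]/fv[0];print(nm,f0+t*fv,oo[2]+t*v[2])
s=S["pixels"][212:220,250:268].astype(int);print((s[:,:,0]-s[:,:,2]))
E
```

```text
blue corners [[ 5.029e-01 -1.569e-01  4.510e-02  5.000e-04]
 [ 6.629e-01 -1.067e-01  4.590e-02  1.400e-03]
 [ 5.959e-01  1.022e-01  4.510e-02  1.000e-04]]
screws [[ 0.6445 -0.0964  0.0486  0.0015]
 [ 0.5872  0.0845  0.0488  0.0014]]
top@45 [[ 0.5029 -0.1566  0.045 ]
 [ 0.663  -0.1076  0.045 ]
 [ 0.5959  0.1022  0.045 ]
 [ 0.436   0.0518  0.045 ]]
scene@45 [[ 0.5026 -0.1572  0.045 ]
 [ 0.6623 -0.106   0.045 ]
 [ 0.5957  0.1023  0.045 ]]
edges [0.1675 0.2203 0.1676 0.2189]
yaw [17.77751344 17.2756226 ] o [ 0.54946529 -0.02756761]
plate [[ 6.066e-01 -9.400e-02  8.360e-02  6.000e-04]
 [ 5.131e-01 -1.340e-01  8.530e-02  1.000e-04]
 [ 4.464e-01  2.280e-02  8.500e-02  1.200e-03]
 [ 5.392e-01  6.280e-02  8.650e-02  3.000e-04]]
[[ 0.5394  0.0627  0.085 ]
 [ 0.6062 -0.094   0.085 ]
 [ 0.5132 -0.1341  0.085 ]
 [ 0.4466  0.0234  0.085 ]]
recess [ 0.52721459 -0.03491161  0.075     ] [ 0.52631609 -0.03551127  0.085     ]
holes [[ 0.50300334  0.0218751   0.08      ]
 [ 0.55128594 -0.09188329  0.08      ]]
plate yaw 22.99787986903966 0.12358066880478594
recess in fixture [-0.02342939 -0.00030232] ho
[... 319 characters left out ...]
8    7  -74
  -116 -119 -118 -118]
 [  -3   -2   -4   -3   -2   -2    9   43   70   74   82   71   24  -18
   -51 -102 -119 -120]
 [  -4   -3   -2   -2    6   34   58   71   77   77   83   72   24  -11
   -15  -40  -91 -120]
 [  -3   -4   -4   -4   18   56   70   75   76   78   83   70   25  -12
   -10  -12  -38  -89]
 [  -5   -8   -9   -5   23   60   70   76   77   77   83   63   10  -11
   -10  -10  -13  -47]
 [ -19  -15  -11   -9   10   52   69   76   75   79   82   62    7  -12
   -11  -28  -57  -58]
 [ -23  -21  -16  -12   -3   27   60   77   76   70   47   13   -7  -30
   -57  -39  -16  -16]
 [ -23  -22  -23  -19  -11   -6   -2    1    0    0  -23  -55  -56  -47
   -17  -15  -10  -11]]
```

Call:
send_rows(steps=[{"turn": 1.0,"grip": 0},{"turn": 0.05,"tx": 0.6,"ty": -0.68,"grip": 0},{"tx": 0.6,"ty": -0.68,"grip": 0},{"tx": 0.6,"ty": -0.68,"grip": 0},{"tx": 0.6,"ty": -0.68,"grip": 0},{"tx": 0.6,"ty": -0.68,"grip": 0},{"tx": 0.6,"ty": -0.68,"grip": 0},{"tx": 0.6,"ty": -0.68,"grip": 0},{"tx": 0.6,"ty": -0.68,"grip": 0},{"tx": 0.6,"ty": -0.68,"grip": 0},{"tx": 0.6,"ty": -0.68,"grip": 0},{"grip": 0}])

```text
validation failed for argument at $.st...
```

```bash
cat >> h.py <<'E'
YAW=np.radians(17.5);O=np.array([.5495,-.0276]);RF=np.array([[np.cos(YAW),np.sin(YAW)],[-np.sin(YAW),np.cos(YAW)]])
def fx(p): return RF@(np.array(p[:2])-O)
def proj(d,p):
    w=np.linalg.inv(d["cam_to_world"]);r=cv2.Rodrigues(w[:3,:3])[0]
    return cv2.projectPoints(np.array(p,float).reshape(-1,1,3),r,w[:3,3],d["K"],np.array(d["dist"]))[0].reshape(-1,2)
def fw(x,y,z): return np.r_[O+RF.T@[x,y],z]
def report(s):
    from scipy.spatial.transform import Rotation as Q
    m=Q.from_rotvec(s["tool_rot"]).as_matrix()
    print("t %.2f"%s["time"],"fix mm",(fx(s["position"])*1e3).round(1),"z",round(s["position"][2]*1e3,1),"yaw %.2f"%np.degrees(np.arctan2(m[1,0],m[0,0])),"F(fix)",(RF@np.array(s["ft_force"])[:2]).round(1),round(s["ft_force"][2],1),"tilt",m[:2,2].round(3))
E
python3 - <<'E'
from h import *;import pickle
from bench import ctrl
S=pickle.load(open("ims.pkl","rb"))["scene"]
for y in (.068,.070,.072,.074): print(y,proj(S,[fw(0,y,.049)]),proj(S,[fw(0,y-.124,.049)]))
s=S["pixels"][236:248,194:210].astype(int);print((s[:,:,0]-s[:,:,2]))
report(ctrl.get_state());print(ctrl.get_state()["grip_width"])
E
```

```text
0.068 [[256.52111082 214.03015049]] [[198.38895597 239.59661131]]
0.07 [[257.39303464 213.64679027]] [[199.39521864 239.15393427]]
0.072 [[258.26303029 213.26428107]] [[200.39905747 238.71232787]]
0.074 [[259.13110456 212.88261991]] [[201.40048182 238.27178795]]
[[ -1  -1  -1  -1  -2  -4  -4  -3  -2  -2  -2  -2  -2  -2  -2  -3]
 [ -1  -1  -2  -4  -4  -2  -2  -2  -1  -3  -2  -1  -4  -3  -3  -4]
 [ -4  -4  -5  -3  -3  -2  -3  -1  -2  -2  -3  -3  -4  -4  -3  -6]
 [ -4  -3  -3  -3  -2  -2  -2  -4  -3  -3  -3  -4  -5  -4  -7  -9]
 [ -5  -4  -2  -2  -3  -2  -3  -4  -3  -4  -4  -5  -7 -10 -12 -12]
 [ -4  -2  -3  -2  -2  -4  -3  -4  -4   2   7  -8 -10 -11 -10 -11]
 [ -4  -5  -3  -3  -5  -4  -3  -4  11  47  36 -10 -12 -11 -11 -31]
 [ -4  -3  -4  -4  -4  -3   8  46  74  63  11 -12 -12 -31 -59 -60]
 [ -4  -3  -4  -4   8  44  63  72  59  28  -9 -34 -59 -60 -50 -19]
 [ -5  -4  -6  -9   1  21  15   2   0 -27 -60 -60 -49 -19 -16 -11]
 [-10 -10  -9 -10  -9  -7  -8 -32 -59 -40 -19 -17 -17 -11 -12 -11]
 [-11 -11 -11 -10 -33 -60 -82 -99 -46 -15 -12 -12 -11 -12 -12 -12]]
t 0.10 fix mm [-421.8 -451.1] z 235.6 yaw 25.83 F(fix) [-0.1 -0.6] 0.2 tilt [-0.001  0.002]
0.9996034861005932
```

Call:
send_rows(steps=[{"tx": 0.0,"ty": 0.0,"tz": 0.0,"turn": 1.0,"grip": 0.0}])

```text
time: 0.22
position: [0.283, -0.5848, 0.2358]
tool_rot: [-3.103, -0.481, 0.001]
ft_force: [-0.2, 0.8, -0.1]
grip_width: 0.95
grip_force: 0.0
```

Call:
send_rows(steps=[{"tx": 0.6,"ty": -0.68,"tz": 0,"turn": 0.02,"grip": 0},{"tx": 0.6,"ty": -0.68,"tz": 0,"turn": 0,"grip": 0},{"tx": 0.6,"ty": -0.68,"tz": 0,"turn": 0,"grip": 0},{"tx": 0.6,"ty": -0.68,"tz": 0,"turn": 0,"grip": 0},{"tx": 0.6,"ty": -0.68,"tz": 0,"turn": 0,"grip": 0},{"tx": 0.6,"ty": -0.68,"tz": 0,"turn": 0,"grip": 0},{"tx": 0.6,"ty": -0.68,"tz": 0,"turn": 0,"grip": 0},{"tx": 0.6,"ty": -0.68,"tz": 0,"turn": 0,"grip": 0},{"tx": 0.6,"ty": -0.68,"tz": 0,"turn": 0,"grip": 0},{"tx": 0.6,"ty": -0.68,"tz": 0,"turn": 0,"grip": 0},{"tx": 0.6,"ty": -0.68,"tz": 0,"turn": 0,"grip": 0},{"tx": 0,"ty": 0,"tz": 0,"turn": 0,"grip": 0}])

```text
time: 1.72
position: [0.5249, -0.0315, 0.2364]
tool_rot: [-3.1, -0.496, -0.001]
ft_force: [0.1, -1.2, -0.7]
grip_width: 0.005
grip_force: 0.0
```

```bash
python3 - <<'E'
from h import *
from bench import ctrl
s=ctrl.get_state();report(s);print(s["grip_width"])
W=ctrl.get_image("wrist");print(W["T_tool_cam"].round(4),W["K"][0,0])
cv2.imwrite("pics/w1.png",W["pixels"][:,:,::-1])
from scipy.spatial.transform import Rotation as Q
M=np.eye(4);M[:3,:3]=Q.from_rotvec(s["tool_rot"]).as_matrix();M[:3,3]=s["position"];W["cam_to_world"]=M@W["T_tool_cam"]
for c,st,m in blobs(W,lambda h,s,v:(h>8)&(h<25)&(s>150)&(v>120),100): 
    p=onz(W,[c],.075)[0];print(c,st,p,fx(p)*1e3)
E
```

```text
t 1.73 fix mm [-24.6   3.7] z 236.4 yaw 18.19 F(fix) [-0.3 -1.1] -0.7 tilt [0.    0.003]
0.004800713001551992
[[-1.500e-03 -9.545e-01 -2.982e-01  8.190e-02]
 [ 1.000e+00 -1.400e-03 -4.000e-04 -8.000e-04]
 [-1.000e-04 -2.982e-01  9.545e-01 -1.484e-01]
 [ 0.000e+00  0.000e+00  0.000e+00  1.000e+00]] 269.19000581360433
[257.9010989  181.78168498] [ 237  162   43   41 1365] [ 0.52594953 -0.03471801  0.075     ] [-24.60090503   0.29319402]
[268.13380282 275.74647887] [265 254   6  45 142] [ 0.40743156 -0.08839715  0.075     ] [-153.77513945  -15.26246989]
[239.26890756 279.51260504] [238 257   4  42 119] [ 0.38984326 -0.05358496  0.075     ] [-160.08116979   23.22741603]
[247.17118178 318.90773459] [  80  310  290   17 2547] [ 0.33151193 -0.08327351  0.075     ] [-224.64026531   12.45351091]
```

View pics/w1.png

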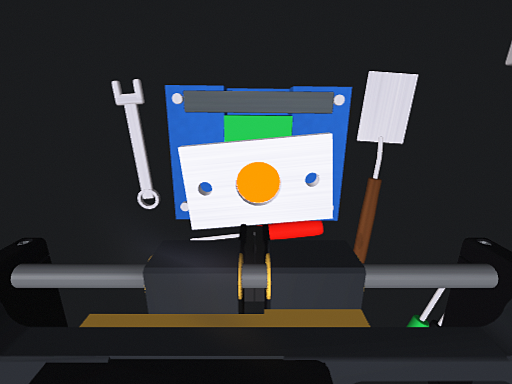

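The wrist view shows the recess at (258,182), with closed fingers heading just below it. Correcting by a few mm, then descending into the recess.

Call:
send_rows(steps=[{"tx": 0,"ty": 0.06,"tz": 0.5,"turn": 0.08,"grip": 0},{"tx": 0,"ty": 0,"tz": 0.7,"turn": 0,"grip": 0},{"tx": 0,"ty": 0,"tz": 0.7,"turn": 0,"grip": 0},{"tx": 0,"ty": 0,"tz": 0.2,"turn": 0,"grip": 0},{"tx": 0,"ty": 0,"tz": 0.15,"turn": 0,"grip": 0},{"tx": 0,"ty": 0,"tz": 0.12,"turn": 0,"grip": 0},{"tx": 0,"ty": 0,"tz": 0,"turn": 0,"grip": 0}])

```text
time: 2.65
position: [0.5256, -0.0408, 0.0948]
tool_rot: [3.107, 0.465, 0.001]
ft_force: [0.3, -0.6, -0.3]
grip_width: 0.005
grip_force: 0.0
```

```bash
python3 -c "
from h import *;from bench import ctrl;report(ctrl.get_state())"
```

```text
t 2.65 fix mm [-26.8  -5.4] z 94.8 yaw 17.02 F(fix) [ 0.2 -0.6] -0.3 tilt [ 0.001 -0.   ]
```

Call:
send_rows(steps=[{"tx": 0,"ty": -0.09,"tz": 0.04,"turn": -0.06,"grip": 0},{"tx": 0,"ty": 0,"tz": 0,"turn": 0,"grip": 0},{"tx": 0.1,"ty": 0,"tz": 0,"turn": 0,"grip": 0},{"tx": 0.1,"ty": 0,"tz": 0,"turn": 0,"grip": 0},{"tx": 0.05,"ty": 0,"tz": 0,"turn": 0,"grip": 0},{"tx": 0.05,"ty": 0,"tz": 0,"turn": 0,"grip": 0},{"tx": 0.05,"ty": 0,"tz": 0,"turn": 0,"grip": 0},{"tx": 0.05,"ty": 0,"tz": 0,"turn": 0,"grip": 0}])

```text
time: 3.65
position: [0.546, -0.0286, 0.0917]
tool_rot: [3.105, 0.478, -0.003]
ft_force: [-2.7, -1.7, 0.1]
grip_width: 0.008
grip_force: 1.6
```

```bash
python3 -c "
from h import *;from bench import ctrl;report(ctrl.get_state())
for i in range(3):
  ctrl.get_image('top');report(ctrl.get_state())"
```

```text
t 3.65 fix mm [-3.7  0.1] z 91.7 yaw 17.49 F(fix) [-3.1 -0.8] 0.1 tilt [-0.002 -0.   ]
t 3.70 fix mm [-2.9  0.2] z 91.7 yaw 17.51 F(fix) [-1.5 -0.9] 0.5 tilt [-0. -0.]
t 3.75 fix mm [-2.9  0.2] z 91.7 yaw 17.51 F(fix) [-1.7 -0.5] 0.7 tilt [-0. -0.]
t 3.80 fix mm [-2.9  0.2] z 91.7 yaw 17.51 F(fix) [-1.8 -0.8] 0.1 tilt [0. 0.]
```

Call:
send_rows(steps=[{"tx": 0.05,"ty": 0,"tz": 0,"turn": 0,"grip": 0},{"tx": 0.05,"ty": 0,"tz": 0,"turn": 0,"grip": 0},{"tx": 0.05,"ty": 0,"tz": 0,"turn": 0,"grip": 0},{"tx": 0.04,"ty": 0,"tz": 0,"turn": 0,"grip": 0},{"tx": 0.03,"ty": 0,"tz": 0,"turn": 0,"grip": 0}])

```text
time: 4.42
position: [0.5593, -0.0242, 0.0918]
tool_rot: [-3.105, -0.478, 0.0]
ft_force: [-1.8, -0.9, -0.4]
grip_width: 0.008
grip_force: 1.0
```

```bash
cat >> h.py <<'E'
def look(name,ctrl):
    T=ctrl.get_image("top");cv2.imwrite(f"pics/{name}.png",cv2.resize(T["pixels"][115:245,235:375,::-1],None,fx=4,fy=4,interpolation=cv2.INTER_CUBIC))
    return T
E
python3 -c "
from h import *;from bench import ctrl;report(ctrl.get_state());look('t1',ctrl);report(ctrl.get_state())"
```

```text
t 4.42 fix mm [10.3  0.3] z 91.8 yaw 17.51 F(fix) [-2.  -0.3] -0.4 tilt [-0.  0.]
t 4.47 fix mm [10.6  0.4] z 91.9 yaw 17.52 F(fix) [-1.9  0.8] -0.7 tilt [0. 0.]
```

Call:
send_rows(steps=[{"tx": 0.03,"ty": 0,"tz": 0,"turn": 0,"grip": 0},{"tx": 0.03,"ty": 0,"tz": 0,"turn": 0,"grip": 0},{"tx": 0.02,"ty": 0,"tz": 0,"turn": 0,"grip": 0},{"tx": 0,"ty": 0,"tz": 0,"turn": 0,"grip": 0}])

```text
time: 4.97
position: [0.5638, -0.0228, 0.0919]
tool_rot: [3.105, 0.478, 0.0]
ft_force: [-2.4, -1.3, -0.3]
grip_width: 0.004
grip_force: 1.1
```

```bash
python3 -c "
from h import *;from bench import ctrl;report(ctrl.get_state());look('t2',ctrl);report(ctrl.get_state())"
```

```text
t 4.97 fix mm [15.   0.2] z 91.9 yaw 17.51 F(fix) [-2.7 -0.5] -0.3 tilt [ 0. -0.]
t 5.03 fix mm [15.   0.2] z 91.9 yaw 17.51 F(fix) [-2.3 -0.1] -0.4 tilt [ 0. -0.]
```

View pics/t2.png

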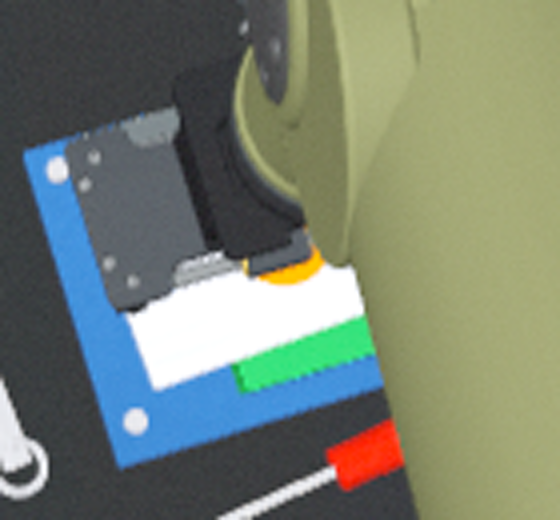

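The top view shows the arm over the fixture, with the plate's near edge from (155,390) to about (375,318), nearly square to the fixture. Continuing in small steps.

Call:
send_rows(steps=[{"tx": 0.02,"ty": 0,"tz": 0,"turn": 0,"grip": 0},{"tx": 0.02,"ty": 0,"tz": 0,"turn": 0,"grip": 0},{"tx": 0,"ty": 0,"tz": 0,"turn": 0,"grip": 0}])

```text
time: 5.4
position: [0.5662, -0.022, 0.0919]
tool_rot: [-3.105, -0.478, -0.0]
ft_force: [-2.0, -0.3, -0.8]
grip_width: 0.006
grip_force: 1.0
```

```bash
python3 -c "
from h import *;from bench import ctrl;report(ctrl.get_state());T=ctrl.get_image('top');report(ctrl.get_state())
p=(np.array([(155,390),(370,319)])+.5)/4-.5+np.array([235,115])
print([fx(q)*1e3 for q in onz(T,p,.085)])
S=ctrl.get_image('scene');cv2.imwrite('pics/s2.png',cv2.resize(S['pixels'][165:300,140:315,::-1],None,fx=4,fy=4))"
```

```text
t 5.40 fix mm [17.6  0.3] z 91.9 yaw 17.52 F(fix) [-2.   0.3] -0.8 tilt [0. 0.]
t 5.45 fix mm [17.6  0.3] z 91.9 yaw 17.52 F(fix) [-2.8 -0.2] -2.0 tilt [0. 0.]
[array([-54.04711174,  83.23808203]), array([-51.67034529, -26.5554793 ])]
```

Call:
send_rows(steps=[{"tx": 0.02,"ty": 0,"tz": 0,"turn": 0,"grip": 0},{"tx": 0.02,"ty": 0,"tz": 0,"turn": 0,"grip": 0},{"tx": 0,"ty": 0,"tz": 0,"turn": 0,"grip": 0}])

```text
time: 5.88
position: [0.5676, -0.0216, 0.0918]
tool_rot: [3.105, 0.478, -0.003]
ft_force: [-4.9, -1.5, 0.6]
grip_width: 0.002
grip_force: 2.2
```

```bash
python3 -c "
from h import *;from bench import ctrl;report(ctrl.get_state());look('t3',ctrl);report(ctrl.get_state())
S=ctrl.get_image('scene');cv2.imwrite('pics/s3.png',cv2.resize(S['pixels'][165:300,140:315,::-1],None,fx=4,fy=4))"
```

```text
t 5.88 fix mm [19.   0.2] z 91.8 yaw 17.50 F(fix) [-5.1  0. ] 0.6 tilt [-0.002 -0.   ]
t 5.92 fix mm [19.   0.2] z 91.8 yaw 17.50 F(fix) [-5.5  0.3] 0.5 tilt [-0.002 -0.001]
```

View pics/s3.png

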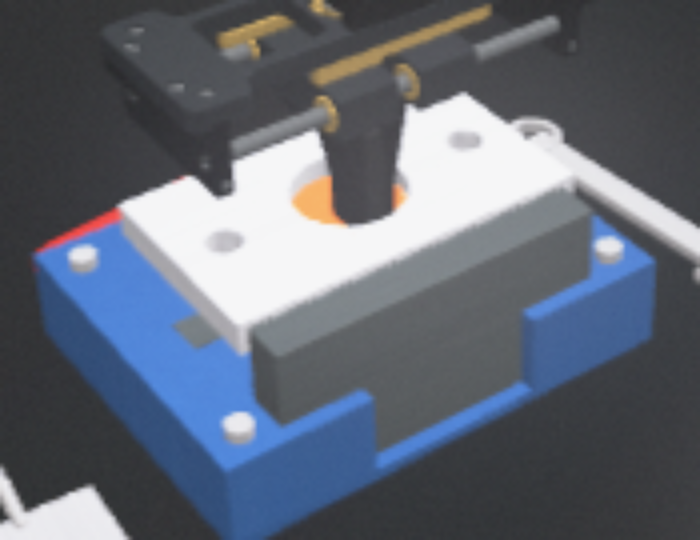

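The scene view shows the plate flat against the fence, with its holes at (227,241) and (465,140). The push force has risen to about 5 N, so this is contact.

```bash
python3 -c "
from h import *;from bench import ctrl
S=ctrl.get_image('scene')
p=(np.array([(227,241),(465,140)])+.5)/4-.5+np.array([140,165])
q=np.array([fx(a)*1e3 for a in onz(S,p,.083)]);print(q,q.mean(0))
p=(np.array([(245,325),(122,208),(465,95),(575,172)])+.5)/4-.5+np.array([140,165])
q=np.array([fx(a)*1e3 for a in onz(S,p,.085)]);print(q,q.mean(0))
for c,st,m in blobs(S,lambda h,s,v:(h>8)&(h<25)&(s>110)&(v>120),20,(200,190,260,230)): print(c,st)
"
```

```text
[[  1.84151206 -58.01822026]
 [  1.37264015  65.90812178]] [1.60707611 3.94495076]
[[ 55.59888114 -80.88274404]
 [-42.88332087 -83.55708985]
 [-26.1369735   85.9613902 ]
 [ 52.67268507  88.3013051 ]] [9.81281796 2.45571535]
[219.05952381 215.05952381] [213 209  13  12  84]
```

Call:
send_rows(steps=[{"tx": -0.12,"ty": 0,"tz": 0,"turn": 0,"grip": 0},{"tx": -0.12,"ty": 0,"tz": 0,"turn": 0,"grip": 0},{"tx": 0,"ty": -0.1,"tz": 0,"turn": 0,"grip": 0},{"tx": 0,"ty": -0.1,"tz": 0,"turn": 0,"grip": 0},{"tx": 0,"ty": 0,"tz": 0,"turn": 0,"grip": 0}])

```text
time: 6.65
position: [0.551, -0.0132, 0.0921]
tool_rot: [-3.104, -0.481, -0.001]
ft_force: [-1.0, 0.5, -0.2]
grip_width: 0.004
grip_force: 0.0
```

```bash
python3 -c "
from h import *;from bench import ctrl;report(ctrl.get_state())"
```

```text
t 6.65 fix mm [ 5.8 13.3] z 92.1 yaw 17.60 F(fix) [-0.8  0.8] -0.2 tilt [0.001 0.   ]
```

Call:
send_rows(steps=[{"tx": 0,"ty": -0.05,"tz": 0,"turn": 0,"grip": 0},{"tx": 0,"ty": -0.05,"tz": 0,"turn": 0,"grip": 0},{"tx": 0,"ty": 0,"tz": 0,"turn": 0,"grip": 0}])

```text
time: 7.02
position: [0.5492, -0.0089, 0.0919]
tool_rot: [3.104, 0.478, 0.0]
ft_force: [0.6, -0.9, -1.1]
grip_width: 0.005
grip_force: 0.5
```

```bash
cat >> h.py <<'E'
def holes(ctrl,a=((227,241),(465,140)),show=None):
    S=ctrl.get_image('scene');g=cv2.cvtColor(S['pixels'],cv2.COLOR_RGB2GRAY)
    if show: cv2.imwrite(f'pics/{show}.png',cv2.resize(S['pixels'][165:300,140:315,::-1],None,fx=4,fy=4,interpolation=cv2.INTER_CUBIC))
    S['g']=g;return S
E
python3 -c "
from h import *;from bench import ctrl;report(ctrl.get_state());holes(ctrl,show='s4')"
```

```text
t 7.03 fix mm [ 5.4 17.9] z 91.9 yaw 17.50 F(fix) [ 0.3 -1.1] -1.1 tilt [ 0.    -0.001]
```

View pics/s4.png

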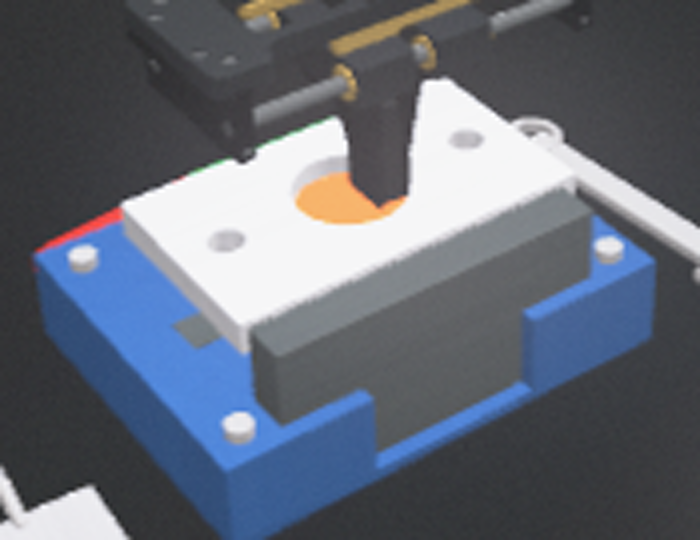

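The scene view shows the finger against the recess's +y wall, with the holes at (228,240) and (466,139), barely moved. Pushing about 6 mm.

Call:
send_rows(steps=[{"tx": 0,"ty": -0.04,"tz": 0,"turn": 0,"grip": 0},{"tx": 0,"ty": -0.03,"tz": 0,"turn": 0,"grip": 0},{"tx": 0,"ty": -0.03,"tz": 0,"turn": 0,"grip": 0},{"tx": 0,"ty": 0,"tz": 0,"turn": 0,"grip": 0}])

```text
time: 7.58
position: [0.5472, -0.0027, 0.0919]
tool_rot: [3.105, 0.479, -0.0]
ft_force: [0.3, -2.6, 0.0]
grip_width: 0.01
grip_force: 1.0
```

```bash
cat >> h.py <<'E'
def hy(ctrl,z=.085):
    S=holes(ctrl);g=S['g'];out=[]
    for y in (-62,62):
        best=None
        for c,st,m in blobs(S,lambda h,s,v:(v<215)&(s<70),15,(185,185,275,235)):
            w=fx(onz(S,[c],z)[0])*1e3
            if st[4]<150 and (best is None or abs(w[1]-y-6)<abs(best[1]-y-6)): best=np.r_[w,c,st[4]]
        out.append(best)
    print("holes",np.round(out,1))
E
python3 -c "
from h import *;from bench import ctrl;report(ctrl.get_state());hy(ctrl)
import pickle
class C: 
  get_image=staticmethod(lambda n:pickle.load(open('ims.pkl','rb'))[n])
hy(C)"
```

```text
t 7.58 fix mm [ 5.3 24.5] z 91.9 yaw 17.53 F(fix) [-0.5 -2.6] 0.0 tilt [-0. -0.]
holes [[  3.5 -52.1 199.8 223.1  31. ]
 [  3.9  71.1 259.  198.4  26. ]]
holes [[-18.4 -61.3 188.6 218.8  30. ]
 [-30.9  61.7 243.7 191.6  26. ]]
```

Call:
send_rows(steps=[{"tx": 0,"ty": -0.01,"tz": 0,"turn": 0,"grip": 0},{"tx": 0,"ty": 0,"tz": 0,"turn": 0,"grip": 0},{"tx": 0,"ty": 0.12,"tz": 0,"turn": 0,"grip": 0},{"tx": 0,"ty": 0.13,"tz": 0,"turn": 0,"grip": 0},{"tx": 0.12,"ty": 0,"tz": 0,"turn": 0,"grip": 0},{"tx": 0.08,"ty": 0,"tz": 0,"turn": 0,"grip": 0},{"tx": 0.03,"ty": 0,"tz": 0,"turn": 0,"grip": 0},{"tx": 0,"ty": 0,"tz": 0,"turn": 0,"grip": 0}])

```text
time: 8.62
position: [0.5645, -0.0122, 0.0917]
tool_rot: [-3.105, -0.479, 0.002]
ft_force: [-1.7, 0.4, 0.7]
grip_width: 0.007
grip_force: 0.6
```

```bash
python3 -c "
from h import *;from bench import ctrl;report(ctrl.get_state());hy(ctrl)"
```

```text
t 8.62 fix mm [18.9 10.1] z 91.7 yaw 17.53 F(fix) [-1.5  0.9] 0.7 tilt [-0.001 -0.   ]
holes [[  4.1 -51.7 200.2 223.2  27. ]
 [  3.9  71.4 259.1 198.3  23. ]]
```

Call:
send_rows(steps=[{"tx": 0.02,"ty": 0,"tz": 0,"turn": 0,"grip": 0},{"tx": 0,"ty": 0,"tz": 0,"turn": 0,"grip": 0}])

```text
time: 8.93
position: [0.5651, -0.0122, 0.0916]
tool_rot: [3.105, 0.478, -0.003]
ft_force: [-2.1, -0.6, 1.6]
grip_width: 0.005
grip_force: 1.6
```

Call:
send_rows(steps=[{"tx": -0.16,"ty": 0,"tz": 0,"turn": 0,"grip": 0},{"tx": -0.16,"ty": 0,"tz": 0,"turn": 0,"grip": 0},{"tx": 0,"ty": 0,"tz": 0.03,"turn": 0,"grip": 0},{"tx": 0,"ty": 0,"tz": 0.02,"turn": 0,"grip": 0},{"tx": 0,"ty": 0,"tz": 0,"turn": 0,"grip": 0}])

```text
time: 9.55
position: [0.5479, -0.018, 0.0894]
tool_rot: [3.104, 0.478, 0.0]
ft_force: [-2.0, -0.9, 5.1]
grip_width: 0.007
grip_force: 2.4
```

```bash
python3 -c "
from h import *;from bench import ctrl;report(ctrl.get_state());hy(ctrl)"
```

```text
t 9.55 fix mm [1.3 9.6] z 89.4 yaw 17.51 F(fix) [-2.2 -0.2] 5.1 tilt [ 0.    -0.001]
holes [[  3.9 -51.9 200.1 223.2  33. ]
 [  4.   71.5 259.2 198.3  27. ]]
```

Contact on the floor at TCP z of about 89.4 mm with 5 N. Pressing slowly.

Call:
send_rows(steps=[{"tx": 0,"ty": 0,"tz": 0.03,"turn": 0,"grip": 0},{"tx": 0,"ty": 0,"tz": 0.02,"turn": 0,"grip": 0},{"tx": 0,"ty": 0,"tz": 0,"turn": 0,"grip": 0}])

```text
time: 9.98
position: [0.5479, -0.018, 0.0867]
tool_rot: [3.104, 0.478, -0.0]
ft_force: [-2.6, -1.1, 7.1]
grip_width: 0.007
grip_force: 3.7
```

Call:
send_rows(steps=[{"tx": 0,"ty": 0,"tz": 0.02,"turn": 0,"grip": 0},{"tx": 0,"ty": 0,"tz": 0.02,"turn": 0,"grip": 0},{"tx": 0,"ty": 0,"tz": 0,"turn": 0,"grip": 0}])

```text
time: 10.35
position: [0.5479, -0.018, 0.0844]
tool_rot: [3.104, 0.478, 0.0]
ft_force: [-3.5, -1.2, 8.3]
grip_width: 0.004
grip_force: 4.1
```

Call:
send_rows(steps=[{"tx": -0.01,"ty": 0,"tz": 0.03,"turn": 0,"grip": 0},{"tx": 0,"ty": 0,"tz": 0.03,"turn": 0,"grip": 0},{"tx": 0,"ty": 0,"tz": 0.03,"turn": 0,"grip": 0},{"tx": 0,"ty": 0,"tz": 0,"turn": 0,"grip": 0}])

```text
time: 10.85
position: [0.5481, -0.0189, 0.0803]
tool_rot: [3.103, 0.477, 0.002]
ft_force: [-4.2, -2.2, 14.3]
grip_width: 0.006
grip_force: 7.2
```

```bash
python3 -c "
from h import *;from bench import ctrl;report(ctrl.get_state());holes(ctrl,show='s5');report(ctrl.get_state())"
```

```text
t 10.85 fix mm [1.3 8.7] z 80.3 yaw 17.49 F(fix) [-4.6 -0.9] 14.3 tilt [ 0.002 -0.002]
t 10.90 fix mm [1.3 8.7] z 80.3 yaw 17.48 F(fix) [-4.8 -0.4] 15.7 tilt [ 0.002 -0.002]
```

View pics/s5.png

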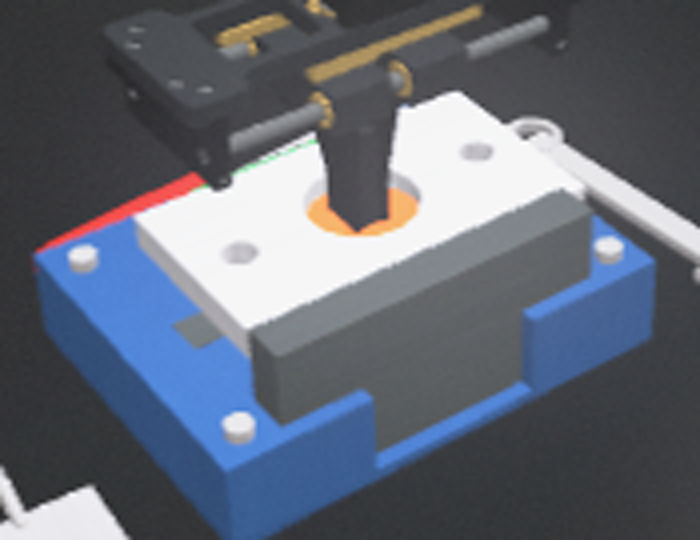

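The scene view shows the plate sunk about 9 mm and level, with its holes at (240,252) and (477,152). The force has risen to 15 N and the tool was nudged −y by about 1 mm, so the plate is slightly too far +y and −x forces are building. I'll unload, ease it in −y and −x, then press again.

Call:
send_rows(steps=[{"tx": 0,"ty": 0,"tz": -0.04,"turn": 0,"grip": 0},{"tx": 0,"ty": 0,"tz": 0,"turn": 0,"grip": 0}])

```text
time: 11.15
position: [0.5473, -0.0177, 0.0804]
tool_rot: [-3.105, -0.479, -0.001]
ft_force: [0.3, -0.8, 4.9]
grip_width: 0.003
grip_force: 3.0
```

```bash
python3 -c "
from h import *;from bench import ctrl;report(ctrl.get_state());hy(ctrl,.076)"
```

```text
t 11.15 fix mm [ 0.9 10.1] z 80.4 yaw 17.52 F(fix) [ 0.  -0.8] 4.9 tilt [0. 0.]
holes [[  4.6 -53.5 199.8 228.   31. ]
 [  4.1  70.4 258.8 202.6  24. ]]
```

Call:
send_rows(steps=[{"tx": 0,"ty": 0.03,"tz": 0,"turn": 0,"grip": 0},{"tx": 0,"ty": 0,"tz": 0.03,"turn": 0,"grip": 0},{"tx": 0,"ty": 0,"tz": 0.02,"turn": 0,"grip": 0},{"tx": 0,"ty": 0,"tz": 0,"turn": 0,"grip": 0}])

```text
time: 11.7
position: [0.5477, -0.019, 0.0785]
tool_rot: [-3.105, -0.479, 0.0]
ft_force: [-3.3, 2.4, 8.8]
grip_width: 0.005
grip_force: 4.6
```

```bash
python3 -c "
from h import *;from bench import ctrl;report(ctrl.get_state());hy(ctrl,.075)"
```

```text
t 11.70 fix mm [0.9 8.7] z 78.5 yaw 17.53 F(fix) [-2.4  3.3] 8.8 tilt [-0.  0.]
holes [[  5.1 -53.6 200.  228.6  26. ]
 [  5.1  69.6 258.8 203.5  26. ]]
```

Call:
send_rows(steps=[{"tx": -0.01,"ty": -0.01,"tz": 0.03,"turn": 0,"grip": 0},{"tx": 0,"ty": 0,"tz": 0.03,"turn": 0,"grip": 0},{"tx": 0,"ty": 0,"tz": 0,"turn": 0,"grip": 0}])

```text
time: 12.12
position: [0.5477, -0.019, 0.0753]
tool_rot: [3.105, 0.478, 0.002]
ft_force: [-1.8, 1.8, 10.7]
grip_width: 0.005
grip_force: 5.0
```

Call:
send_rows(steps=[{"tx": 0,"ty": 0,"tz": 0.03,"turn": 0,"grip": 0},{"tx": 0,"ty": 0,"tz": 0.02,"turn": 0,"grip": 0},{"tx": 0,"ty": 0,"tz": 0,"turn": 0,"grip": 0}])

```text
time: 12.5
position: [0.5477, -0.0191, 0.0725]
tool_rot: [3.104, 0.478, 0.002]
ft_force: [-2.7, 0.4, 10.3]
grip_width: 0.003
grip_force: 5.5
```

```bash
python3 -c "
from h import *;from bench import ctrl;report(ctrl.get_state());hy(ctrl,.07)"
```

```text
t 12.50 fix mm [0.9 8.7] z 72.5 yaw 17.52 F(fix) [-2.4  1.2] 10.3 tilt [ 0.002 -0.   ]Traceback (most recent call last):
  File "<string>", line 2, in <module>
    from h import *;from bench import ctrl;report(ctrl.get_state());hy(ctrl,.07)
                                                                    ~~^^^^^^^^^^
  File "h.py", line 46, in hy
    print("holes",np.round(out,1))
                  ~~~~~~~~^^^^^^^
    return _wrapfunc(a, 'round', decimals=decimals, out=out)
    return _wrapit(obj, method, *args, **kwds)
    result = getattr(arr, method)(*args, **kwds)
TypeError: unsupported operand type(s) for *: 'NoneType' and 'float'
```

Sinking steadily at about 10 N, with 7.5 mm left.

Call:
send_rows(steps=[{"tx": 0,"ty": 0,"tz": 0.03,"turn": 0,"grip": 0},{"tx": 0,"ty": 0,"tz": 0.03,"turn": 0,"grip": 0},{"tx": 0,"ty": 0,"tz": 0,"turn": 0,"grip": 0}])

```text
time: 12.92
position: [0.5477, -0.0191, 0.0688]
tool_rot: [3.104, 0.478, 0.002]
ft_force: [-3.0, 0.5, 11.4]
grip_width: 0.008
grip_force: 5.4
```

Call:
send_rows(steps=[{"tx": 0,"ty": 0,"tz": 0.03,"turn": 0,"grip": 0},{"tx": 0,"ty": 0,"tz": 0.02,"turn": 0,"grip": 0},{"tx": 0,"ty": 0,"tz": 0,"turn": 0,"grip": 0}])

```text
time: 13.3
position: [0.5477, -0.0191, 0.0659]
tool_rot: [3.104, 0.478, 0.002]
ft_force: [-3.3, 0.6, 11.3]
grip_width: 0.004
grip_force: 5.7
```

Call:
send_rows(steps=[{"tx": 0,"ty": 0,"tz": 0.02,"turn": 0,"grip": 0},{"tx": 0,"ty": 0,"tz": 0,"turn": 0,"grip": 0}])

```text
time: 13.55
position: [0.5478, -0.0191, 0.0654]
tool_rot: [3.104, 0.478, 0.002]
ft_force: [-4.4, 1.4, 16.5]
grip_width: 0.01
grip_force: 8.1
```

Call:
send_rows(steps=[{"tx": 0,"ty": 0,"tz": 0.01,"turn": 0,"grip": 0},{"tx": 0,"ty": 0,"tz": 0,"turn": 0,"grip": 0}])

```text
time: 13.8
position: [0.5478, -0.019, 0.0653]
tool_rot: [3.104, 0.478, 0.002]
ft_force: [-7.6, 0.6, 20.3]
grip_width: 0.004
grip_force: 10.0
```

The force rises firmly after about 24 mm of travel, so it is seated. Retreating.

Call:
send_rows(steps=[{"tx": 0,"ty": 0,"tz": -0.05,"turn": 0,"grip": 0},{"tx": 0,"ty": 0,"tz": -0.15,"turn": 0,"grip": 0},{"tx": 0,"ty": 0,"tz": -0.5,"turn": 0,"grip": 0},{"tx": 0,"ty": 0,"tz": -0.7,"turn": 0,"grip": 0},{"tx": 0,"ty": 0,"tz": -0.7,"turn": 0,"grip": 0},{"tx": -0.3,"ty": 0.6,"tz": 0,"turn": 0,"grip": 0},{"tx": -0.3,"ty": 0.6,"tz": 0,"turn": 0,"grip": 0},{"tx": -0.3,"ty": 0.6,"tz": 0,"turn": 0,"grip": 0},{"tx": -0.3,"ty": 0.6,"tz": 0,"turn": 0,"grip": 0},{"tx": 0,"ty": 0.6,"tz": 0,"turn": 0,"grip": 0},{"tx": 0,"ty": 0.6,"tz": 0,"turn": 0,"grip": 0},{"tx": 0,"ty": 0,"tz": 0,"turn": 0,"grip": 0}])

```text
time: 15.3
position: [0.5425, -0.2507, 0.1878]
tool_rot: [3.106, 0.47, -0.002]
ft_force: [0.4, 0.2, -0.3]
grip_width: 0.005
grip_force: 0.0
```

```bash
python3 -c "
from h import *;from bench import ctrl;report(ctrl.get_state());S=holes(ctrl);T=look('t9',ctrl)
a=cv2.resize(S['pixels'][170:300,145:310,::-1],(490,386),interpolation=cv2.INTER_CUBIC);b=cv2.resize(cv2.imread('pics/t9.png'),(310,288));c=np.zeros((386,800,3),np.uint8);c[:,:490]=a;c[:288,490:]=b;cv2.imwrite('pics/fin.png',c)"
```

```text
t 15.30 fix mm [ -73.8 -210.7] z 187.8 yaw 17.21 F(fix) [0.5 0. ] -0.3 tilt [-0.001 -0.001]
```

View pics/fin.png

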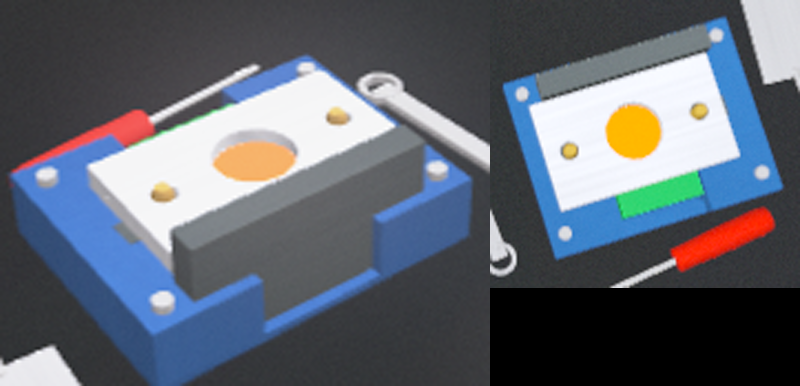

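The picture shows both brass pins through the holes at (163,192) and (338,116). The plate is level on the rails against the fence, and the tools are undisturbed.

```bash
python3 -c "
from bench import ctrl;print(ctrl.close_job())"
```

```text
the job is handed in; nothing more can be done
None
```

The backplate is seated flush on the blue rails, square against the fence with both pins through its holes; the screwdriver, wrench and putty knife were left alone, and the job is handed in.

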